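Park the wide spool at the top of the spool rack

TASK

Two ribbon spools lie at the foot of the sloped double gutter on the craft table. With the fingertips, push the wide spool up its lane, over the low ridge near the top, so that it rests between the ridge and the end stop and does not roll back. Only push it, do not lift it off the gutter; leave the narrow spool at the foot, and leave the tape roll, jar and bottle where they are.

Things in the scene. Friction and masses are not known exactly. Their poses are not given: they have to be found in the camera images.
- gutter: Pale wood double gutter, fixed, 310 x 172 mm, rising at 8 degrees (0.14 rad). Origin: on the floor plane (50 mm above the table), midway along, under the centre wall; x points up the slope, y across, z square to the floor. Two lanes 74 mm wide, centre lines y = +41 and -41 mm; side and centre walls 8 mm thick, 12 mm high. Smooth wood; let go below the ridge, a spool rolls back down.
- lip (a point): Middle of the top inner edge of the lip across the foot of both lanes: 12 mm high, 10 mm thick, inner face at x = -145 mm in the gutter's frame.
- ridge (a point): Middle of the crest of the dark half-round ridge that crosses both lanes near the top: 3 mm high, at x = +90 mm in the gutter's frame. A parked spool rests just above it, its centre at x = 107 to 110 mm.
- stop (a point): Middle of the top inner edge of the end stop across the top of both lanes: 40 mm high, inner face at x = +145 mm in the gutter's frame.
- spool_wide: Wide spool: white barrel 60 mm across between brown flanges 70 mm across and 8 mm thick; 66 mm wide (50 between flanges), about 0.12 kg. Origin at its centre, 35 mm above the gutter floor; y is its axle, across the lane. Starts in either lane on the foot lip, centre at x = -118 mm in the gutter's frame; its back overhangs the lip, so it can be pushed from behind, above the lip.
- spool_narrow: Narrow spool, at the foot of the other lane: same flanges and barrel but only 34 mm wide overall, about 0.08 kg. Origin at its centre, y its axle. To be left alone.
- tape: Bystander: orange roll of tape lying flat on the table, 84 mm in diameter, 24 mm high; origin at the centre of its underside.
- jar: Bystander: glass jar with steel lid, 60 mm in diameter, 75 mm high; origin at the centre of its underside.
- bottle: Bystander: green glass bottle, 66 mm in diameter, 190 mm high; origin at the centre of its underside.
There are look-alikes about, which are no part of the job. What is shaped like the spool_wide but green or purple is not meant.

How it is judged:
By the outcome, as a careful person would: the job done as asked, in the order asked, and still so for the second after the job is handed in, with the robot touching nothing.
It also fails if it takes over 42 s, if anything falls off the work surface, if the arm or the gripper's body presses on something with over 40 N, if the wrist force passes 120 N, or if a joint passes its speed limit or range.

ROBOT

A 6-joint arm with a two-finger parallel gripper is mounted at the origin on the work surface. World frame = base frame: x ahead of the robot, y to its left, z up, the work surface at z = 0. Lengths are in m, angles in rad, forces in N, time in s.
With the tool pointing down it reaches from about 0.325 to 0.85 m from the base axis. Payload 4.4 kg.
Tool frame: the origin (TCP) lies midway between the tips of the shut fingers; the grasp point (between the pads) lies 19 mm behind it (manip.pinch_z is the z of the grasp point in the tool frame, in m); z points along the fingers, y is the line along which they close (so a half turn about z gives the same grasp; the last joint's range is limited). The gripper opens to 94 mm and grips with 3 to 60 N. Pads are 16 mm wide; open, the fingers measure 119 mm over their backs; the gripper's body (75 mm by 177 mm) begins 78 mm behind the grasp point.
Start: joints at [1.05, 0.207, 1.542, -0, 1.393, -0.15], TCP at [0.208, 0.536, 0.205] pointing down, gripper open.
Joint ranges: [-2.73, 2.73], [-0.86, 2.22], [0.23, 2.46], [-1.11, 4.25], [0.08, 2.63], [-2.82, 2.82]. Speed limits (rad/s): [2.79, 2.79, 3.14, 3.14, 3.14, 3.14].

INTERFACE

Orientations are given as a unit quaternion [w, x, y, z].
In Python, from workcell import manip gives the robot as it stands.
- The arm moves only by the tool carry_out, never from a script. Its arguments are lists of equal length, an entry for each row: "translation": the shift along the tool's x, y, z in m, a list of three; "turn": the turn about the tool's z in degrees. A call has 1 to 12 rows; each row shifts and turns the commanded pose from where the row before left it, along the tool's axes as they then stand; what a row does not reach is not made up. A row lasts 1/10 s, in which the tool goes at most 50 mm and 8.59 degrees, less where a joint would pass 70% of its speed; a pose out of reach is approached as far as the arm can. A call with a gripper value outside its range is refused whole. "grip" is the opening, from -1 (shut) to 1 (fully open), so that 0 is half open, set as the call begins (left out, the last holds). The fingers move at their own pace and stop on an object; "force" is the grip in N (left out, the last holds). Time passes only in rows, so rows that do not move let the fingers close. It gives the time, the measured TCP pose, the force, the opening and the grip force at its end, in the units of the state.
- manip.observe(): the state, without advancing time (a new reading comes with each control period).
- manip.snapshot(name): name is "scene" or "side" or "wrist"; returns the picture (480x640x3 uint8, red, green, blue); there is no depth.
- manip.camera_params(name): a dict with "vfov" (degrees; the focal length in pixels is half the picture's height over the tangent of half this angle, whatever the lens; pixels are square), "cx", "cy" (the principal point, pixels), "dist" ([k1, k2, p1, p2, k3] as OpenCV has them; the pictures are not rectified), "T" (4x4, takes a point from camera to world coordinates). Camera axes: x right, y down, z forward; pixel columns grow to the right and rows downward; lengths in m; the calibration is good to about 2 mm. A picture is of the moment at which its call begins: read the wrist's pose just before it. camera_params takes no time and is no camera call; for the wrist camera it gives the pose at the moment of the call.
- manip.close_job(): hands the job in; it is judged then, once.
The state is a dict: "time_s": time; "q": joint angles; "joint_vel": joint speeds; "tau": joint torques, N m; "tcp_pos": TCP position; "eef_rot": TCP orientation; "contact_force": force on the tool from outside, world axes, zero at the start; "wrist_torque": the same for the moment, N m; "opening": finger opening in m; "finger_force": force on a finger pad.
Only numpy, scipy, OpenCV 4.12 (cv2) and the standard library are available. Lean on these libraries where they do the work, as an engineer would, in place of code of your own. Each camera call takes 0.05 s, during which the arm holds its last target. There are 200 camera calls.

## Working session

There is one attempt and no reset: what is moved stays moved. The work goes in short steps, Python scripts to look and compute and a tool call to move; the robot and the scene stay as the last step left them, time stands still between calls to the robot, and variables do not carry over. Pictures are saved under pics/ and viewed, at most 10 in all, crops included, and the job is handed in when it is done.

Besides the shell and the picture viewer there is one more tool, called as name(argument=value, ...), one argument or row to a line, values as JSON. carry_out: Moves the arm, as the interface text tells. Its arguments: {"type":"object","properties":{"translation":{"type":"array"},"turn":{"type":"array"},"grip":{"type":"number"},"force":{"type":"number"}},"required":["translation","turn"]}

```bash
mkdir -p pics; python3 - <<'E'
from workcell import manip
import cv2
for n in("scene","side"):
    p=manip.camera_params(n); print(n,p)
    cv2.imwrite(f"pics/{n}0.png",manip.snapshot(n)[:,:,::-1])
s=manip.observe(); print(s['time_s'],s['tcp_pos'],s['eef_rot'],s['opening'],manip.pinch_z)
E
```

```text
scene {'vfov': 57.281787212557894, 'cx': 321.48096112480306, 'cy': 233.56653223393815, 'dist': array([-0.02064631,  0.        ,  0.        ,  0.        ,  0.        ]), 'T': array([[-0.85164735,  0.44545255, -0.27616809,  0.78464037],
       [ 0.52394179,  0.73714175, -0.42674002,  0.47476653],
       [ 0.0134826 , -0.50812801, -0.86117603,  0.95875367],
       [ 0.        ,  0.        ,  0.        ,  1.        ]])}
side {'vfov': 52.13865773858421, 'cx': 328.17353746046274, 'cy': 235.35249651505208, 'dist': array([0.03146386, 0.        , 0.        , 0.        , 0.        ]), 'T': array([[ 0.98221254, -0.10481873,  0.15579336,  0.33445202],
       [-0.18643749, -0.64315717,  0.742691  , -0.80131244],
       [ 0.02235169, -0.75852613, -0.65125918,  0.83131899],
       [ 0.        ,  0.        ,  0.        ,  1.        ]])}
0.1 [0.20799394 0.53528001 0.20441047] [-3.30696465e-04  1.84328841e-01  9.82864100e-01 -9.64544135e-04] 0.09412061481977059 -0.0188
```

View pics/scene0.png

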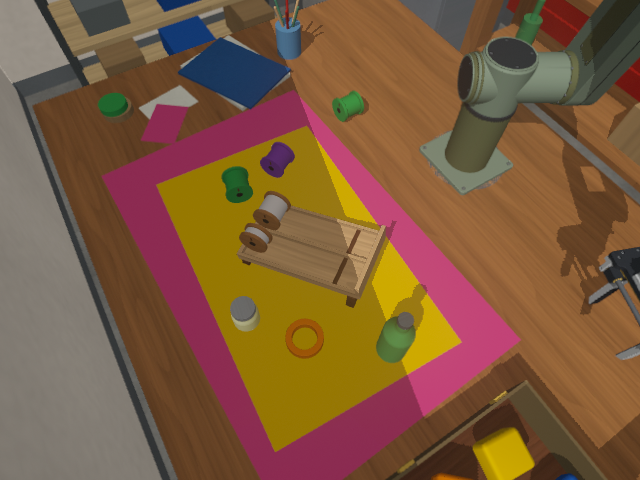

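View pics/side0.png

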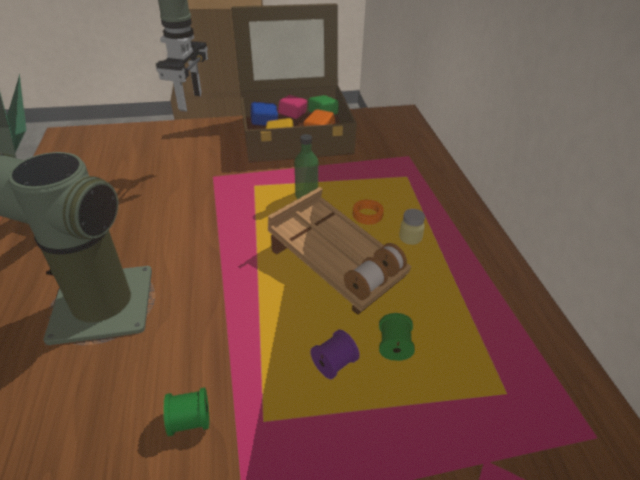

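```bash
python3 - <<'E'
import cv2
a=cv2.imread('pics/scene0.png')[185:315,225:405]; b=cv2.imread('pics/side0.png')[180:320,255:420]
cv2.imwrite('pics/sc1.png',cv2.resize(a,None,fx=4,fy=4,interpolation=cv2.INTER_CUBIC))
cv2.imwrite('pics/sd1.png',cv2.resize(b,None,fx=4,fy=4,interpolation=cv2.INTER_CUBIC))
E
```

```text
(no output)
```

View pics/sc1.png

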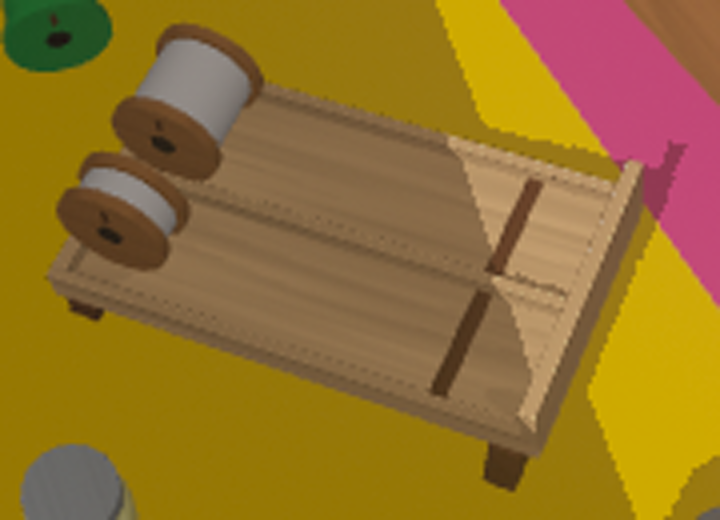

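View pics/sd1.png

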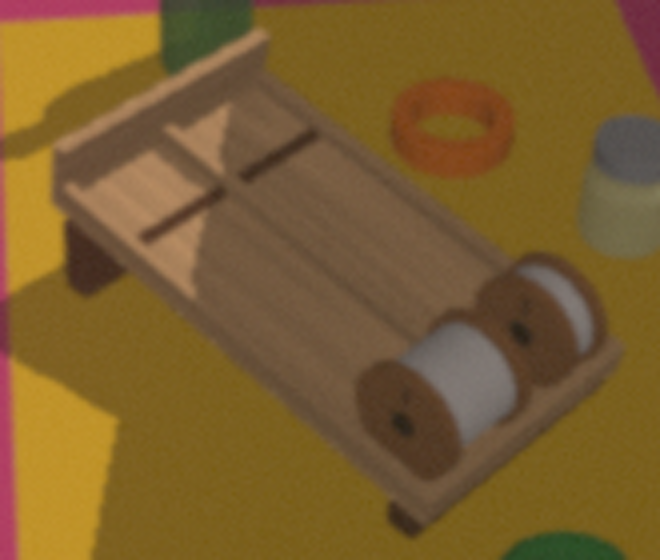

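Candidates (scene picture): wide white spool (271,210), narrow white spool (256,237), green (237,184), purple (278,158), bright green (348,106). The crop shows that the white-barrelled wide spool with brown flanges at (271,210), in the upper lane (y=+41), is the one. The ridge is at about (358,231)–(335,283).

```bash
cat > h.py <<'E'
import numpy as np, cv2
from workcell import manip
def ray(n,uv,P=None):
    p=P or manip.camera_params(n); f=240/np.tan(np.radians(p['vfov'])/2)
    K=np.array([[f,0,p['cx']],[0,f,p['cy']],[0,0,1]])
    x=cv2.undistortPoints(np.array([[uv]],float),K,np.array(p['dist']))[0,0]
    d=p['T'][:3,:3]@[x[0],x[1],1]; return p['T'][:3,3],d/np.linalg.norm(d)
def plane(n,uv,z):
    o,d=ray(n,uv); return o+d*(z-o[2])/d[2]
def tri(a,b):
    o1,d1=ray('scene',a);o2,d2=ray('side',b)
    s=np.linalg.lstsq(np.c_[d1,-d2],o2-o1,rcond=None)[0]
    p,q=o1+s[0]*d1,o2+s[1]*d2; return (p+q)/2,np.linalg.norm(p-q)
E
python3 - <<'E'
from h import *
np.set_printoptions(precision=4,suppress=True)
S=lambda x,y:(x/4+225-.4,y/4+185-.4)
D=lambda x,y:(x/4+255-.4,y/4+180-.4)
pts={'r+78':(S(536,182),D(145,239),.0655),'r+4':(S(495,272),D(222,193),.0655),'r-4':(S(485,294),D(243,179),.0655),'r-78':(S(438,393),D(316,132),.0655),
'footR':(S(50,277),D(622,348),.0403)}
for k,(a,b,z) in pts.items():
    t,e=tri(a,b); print(k,t,round(e,4),plane('scene',a,z),plane('side',b,z))
# flange outer hole: scene shows -y face, side shows +y face
for nm,a,b in(('wide',S(162,145),D(403,424)),('narrow',S(110,235),D(521,333))):
    z=.05-.118*np.sin(.14)+.035*np.cos(.14)
    p,q=plane('scene',a,z),plane('side',b,z); print(nm,p,q,np.linalg.norm(p-q),(p+q)/2)
E
```

```text
r+78 [0.4235 0.0704 0.0691] 0.0084 [0.4177 0.0696 0.0655] [0.4277 0.072  0.0655]
r+4 [0.4759 0.1072 0.0667] 0.0072 [0.4719 0.1075 0.0655] [0.4794 0.1067 0.0655]
r-4 [0.4898 0.1166 0.0685] 0.0085 [0.4846 0.1165 0.0655] [0.4943 0.1179 0.0655]
r-78 [0.5443 0.1548 0.0683] 0.0059 [0.5407 0.1546 0.0655] [0.5477 0.1568 0.0655]
footR [ 0.6901 -0.0372  0.0388] 0.0017 [ 0.6895 -0.036   0.0403] [ 0.6903 -0.0389  0.0403]
wide [ 0.5959 -0.0663  0.0682] [ 0.5436 -0.1023  0.0682] 0.06349891250826635 [ 0.5698 -0.0843  0.0682]
narrow [ 0.6505 -0.0273  0.0682] [ 0.6252 -0.0449  0.0682] 0.03080862767579249 [ 0.6379 -0.0361  0.0682]
```

```bash
python3 - <<'E'
from h import *
np.set_printoptions(precision=4,suppress=True)
O=np.array([.5344,.0396]);a=np.radians(124.85);X=np.array([np.cos(a),np.sin(a)]);Y=np.array([-X[1],X[0]])
for n,c,uv,z in(('bottle top','scene',(405,321),.19),('bottle top','side',(306,139),.19),('green','scene',(237,184),.03),('purple','scene',(278,158),.03),('jar','scene',(243,303),.075)):
    p=plane(c,uv,z); print(n,p,'gutter xy',(p[:2]-O)@X,(p[:2]-O)@Y)
s=manip.observe();R=cv2.Rodrigues(np.zeros(3))[0]
from scipy.spatial.transform import Rotation as Ro
q=s['eef_rot'];R=Ro.from_quat([q[1],q[2],q[3],q[0]]).as_matrix();print(R)
t=np.r_[O+.041*Y-.19*X,.19];print(t,R.T@(t-s['tcp_pos']))
# after turn
c=np.c_[np.r_[X,0],np.r_[-Y,0],[0,0,-1]];print(c.T@(t-s['tcp_pos']))
E
```

```text
bottle top [0.5047 0.3305 0.19  ] gutter xy 0.2557036557842851 -0.14187776827855536
bottle top [0.5026 0.3161 0.19  ] gutter xy 0.24510848622431428 -0.1319360828187785
green [ 0.5974 -0.2287  0.03  ] gutter xy -0.2561902765619939 0.10161705738861411
purple [ 0.4629 -0.2508  0.03  ] gutter xy -0.19744859205912912 0.2246069424350389
jar [0.7346 0.0967 0.075 ] gutter xy -0.06754472681317439 -0.19694705382328767
[[-0.932   0.3623 -0.001 ]
 [ 0.3623  0.932  -0.0018]
 [ 0.0003 -0.002  -1.    ]]
[ 0.6093 -0.1398  0.19  ] [-0.6187 -0.4837  0.0152]
[-0.7833 -0.0564  0.0144]
```

carry_out(
  translation=[
    [0, 0, 0],
    [0, 0, 0],
    [0, 0, 0],
    [0, 0, 0],
    [-0.04, 0, 0],
    [-0.04, 0, 0],
    [-0.04, 0, 0],
    [-0.04, 0, 0],
    [-0.04, 0, 0],
    [-0.04, 0, 0],
    [-0.04, 0, 0],
    [-0.04, 0, 0],
  ],
  turn=[8.5, 8.5, 8.5, 8.5, 0, 0, 0, 0, 0, 0, 0, 0],
  grip=-0.83,
)

```text
time_s: 1.3
tcp_pos: [0.3911, 0.2715, 0.2051]
eef_rot: [-0.0, 0.464, 0.886, -0.0]
contact_force: [1.4, 0.5, -0.4]
opening: 0.0084
finger_force: 0.0
```

carry_out(
  translation=[
    [-0.0385, -0.0047, 0],
    [-0.0385, -0.0047, 0],
    [-0.0385, -0.0047, 0],
    [-0.0385, -0.0047, 0],
    [-0.0385, -0.0047, 0],
    [-0.0385, -0.0047, 0],
    [-0.0385, -0.0047, 0],
    [-0.0385, -0.0047, 0],
    [-0.0385, -0.0047, 0],
    [-0.0385, -0.0047, 0],
    [-0.0385, -0.0047, 0],
    [-0.0385, -0.0047, 0],
  ],
  turn=[0, 0, 0, 0, 0, 0, 0, 0, 0, 0, 0, 0],
)

```text
time_s: 2.5
tcp_pos: [0.608, -0.1401, 0.2047]
eef_rot: [-0.001, 0.464, 0.886, -0.0]
contact_force: [0.8, 0.1, -0.3]
opening: 0.0076
finger_force: 0.0
```

carry_out(
  translation=[
    [0, 0, 0],
    [0, 0, 0.03],
    [0, 0, 0.03],
    [0, 0, 0.03],
    [0, 0, 0],
  ],
  turn=[0, 0, 0, 0, 0],
)

```text
time_s: 3.0
tcp_pos: [0.6031, -0.1363, 0.1097]
eef_rot: [-0.006, 0.463, 0.886, -0.001]
contact_force: [-0.3, 0.7, -0.2]
opening: 0.0081
finger_force: 0.0
```

```bash
python3 - <<'E'
from h import *
np.set_printoptions(precision=4,suppress=True)
s=manip.observe();print(s['time_s'],s['tcp_pos'],s['eef_rot'],s['contact_force'])
a=manip.snapshot('side')[180:360,255:475,::-1];w=manip.snapshot('wrist')[:,:,::-1]
a=cv2.resize(a,None,fx=2,fy=2,interpolation=cv2.INTER_CUBIC);w=cv2.resize(w,(360,270))
c=np.zeros((360,800,3),np.uint8);c[:,:440]=a;c[:270,440:]=w
cv2.imwrite('pics/m1.png',c)
E
```

```text
3.0 [ 0.6031 -0.1363  0.1097] [-0.006   0.4634  0.8861 -0.0006] [-0.3289  0.7164 -0.2084]
```

View pics/m1.png

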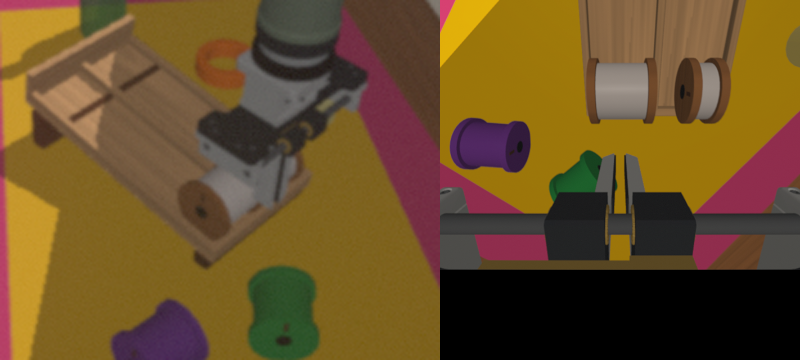

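The side view and the wrist view show the finger pair (wrist inset about (620,165)) straight behind the wide barrel (about (622,92)), clear of both flanges. I'll go down next.

carry_out(
  translation=[
    [0, 0.003, 0.02],
    [0, 0, 0.02],
    [0, 0, 0.018],
    [0, 0, 0],
    [0, 0, 0],
  ],
  turn=[0, 0, 0, 0, 0],
)

```text
time_s: 3.6
tcp_pos: [0.6116, -0.1372, 0.0594]
eef_rot: [0.001, 0.464, 0.886, 0.0]
contact_force: [-0.7, 1.1, 1.3]
opening: 0.0081
finger_force: 0.0
```

carry_out(
  translation=[
    [0.01, 0, 0.004],
    [0.01, 0, 0],
    [0.008, 0, 0],
    [0.008, 0, -0.001],
    [0.008, 0, -0.001],
    [0.008, 0, -0.001],
    [0.008, 0, -0.001],
    [0.008, 0, -0.001],
    [0, 0, 0],
  ],
  turn=[0, 0, 0, 0, 0, 0, 0, 0, 0],
)

```text
time_s: 4.5
tcp_pos: [0.5706, -0.08, 0.0584]
eef_rot: [-0.001, 0.463, 0.886, 0.0]
contact_force: [-0.6, 0.6, 0.4]
opening: 0.0081
finger_force: 0.0
```

```bash
python3 - <<'E'
from h import *
np.set_printoptions(precision=4,suppress=True)
a=manip.snapshot('side')[180:360,255:475,::-1];w=manip.snapshot('wrist')[:,:,::-1]
a=cv2.resize(a,None,fx=2,fy=2,interpolation=cv2.INTER_CUBIC);w=cv2.resize(w,(360,270))
c=np.zeros((360,800,3),np.uint8);c[:,:440]=a;c[:270,440:]=w
cv2.imwrite('pics/m2.png',c)
E
```

```text
(no output)
```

View pics/m2.png

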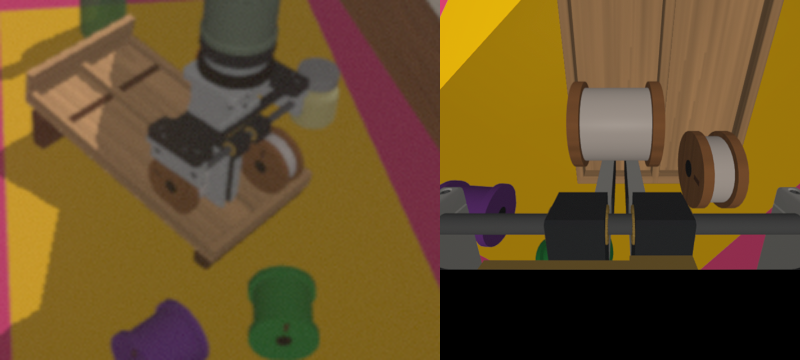

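The spool (wrist inset (617,120)) is rolling ahead of the fingers up its lane. The narrow spool stays at the foot, about (713,170).

carry_out(
  translation=[
    [0.009, 0, -0.001],
    [0.01, 0, -0.001],
    [0.01, 0, -0.001],
    [0.01, 0, -0.001],
    [0.01, 0, -0.001],
    [0.01, 0, -0.001],
    [0.01, 0, -0.001],
    [0.01, 0, -0.001],
    [0.01, 0, -0.001],
    [0.01, 0, -0.001],
    [0.01, 0, -0.0015],
    [0.01, 0, -0.0015],
  ],
  turn=[0, 0, 0, 0, 0, 0, 0, 0, 0, 0, 0, 0],
)

```text
time_s: 5.8
tcp_pos: [0.5032, 0.0173, 0.0716]
eef_rot: [0.0, 0.464, 0.886, 0.0]
contact_force: [0.3, -0.8, -0.4]
opening: 0.0084
finger_force: 0.3
```

carry_out(
  translation=[
    [0.005, 0, 0],
    [0.005, 0, 0],
    [0.005, 0, 0],
    [0.005, 0, 0],
    [0.005, 0, -0.001],
    [0.005, 0, -0.002],
    [0.005, 0, -0.002],
    [0.005, 0, -0.002],
    [0.005, 0, -0.002],
    [0.005, 0, -0.002],
    [0.004, 0, -0.001],
    [0, 0, 0],
  ],
  turn=[0, 0, 0, 0, 0, 0, 0, 0, 0, 0, 0, 0],
)

```text
time_s: 7.0
tcp_pos: [0.472, 0.0617, 0.0832]
eef_rot: [-0.001, 0.463, 0.886, -0.0]
contact_force: [0.3, -0.3, 0.5]
opening: 0.008
finger_force: 0.0
```

```bash
python3 - <<'E'
from h import *
np.set_printoptions(precision=4,suppress=True)
print(manip.observe()['contact_force'])
a=manip.snapshot('side')[180:360,255:475,::-1];w=manip.snapshot('wrist')[:,:,::-1]
a=cv2.resize(a,None,fx=2,fy=2,interpolation=cv2.INTER_CUBIC);w=cv2.resize(w,(360,270))
c=np.zeros((360,800,3),np.uint8);c[:,:440]=a;c[:270,440:]=w
cv2.imwrite('pics/m3.png',c)
E
```

```text
[ 0.2967 -0.3235  0.4975]
```

View pics/m3.png

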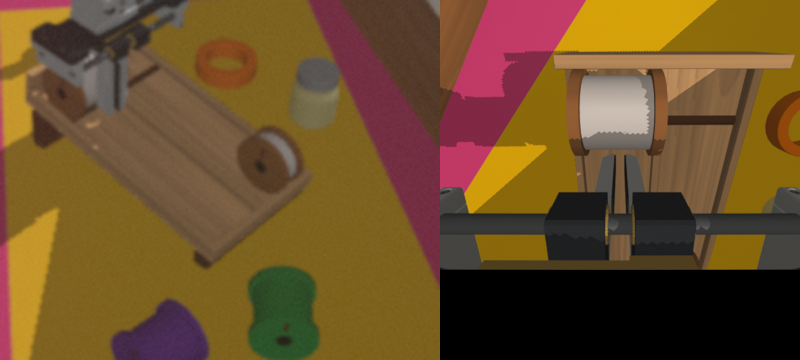

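The wide spool (wrist inset (617,112)) looks to be past the ridge, close to the stop, with almost no force on the fingers. I'll back off slowly and check that it stays.

carry_out(
  translation=[
    [-0.003, 0, 0],
    [-0.003, 0, 0],
    [-0.004, 0, 0],
    [-0.01, 0, 0],
    [-0.02, 0, 0],
    [-0.02, 0, 0],
    [-0.01, 0, -0.02],
    [0, 0, -0.04],
    [0, 0, -0.04],
    [0, 0, -0.02],
    [-0.04, 0, 0],
    [-0.04, 0, 0],
  ],
  turn=[0, 0, 0, 0, 0, 0, 0, 0, 0, 0, 0, 0],
)

```text
time_s: 8.3
tcp_pos: [0.5602, -0.0637, 0.2054]
eef_rot: [0.002, 0.463, 0.886, 0.0]
contact_force: [0.8, -0.1, -0.3]
opening: 0.008
finger_force: 0.0
```

```bash
python3 - <<'E'
from h import *
a=manip.snapshot('side')[180:320,255:420,::-1];b=manip.snapshot('scene')[185:315,225:405,::-1];w=manip.snapshot('wrist')[:,:,::-1]
c=np.zeros((580,800,3),np.uint8);c[:280,:330]=cv2.resize(a,None,fx=2,fy=2);c[:260,340:700]=cv2.resize(b,None,fx=2,fy=2);c[290:560,:360]=cv2.resize(w,(360,270))
cv2.imwrite('pics/m4.png',c)
E
```

```text
(no output)
```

View pics/m4.png

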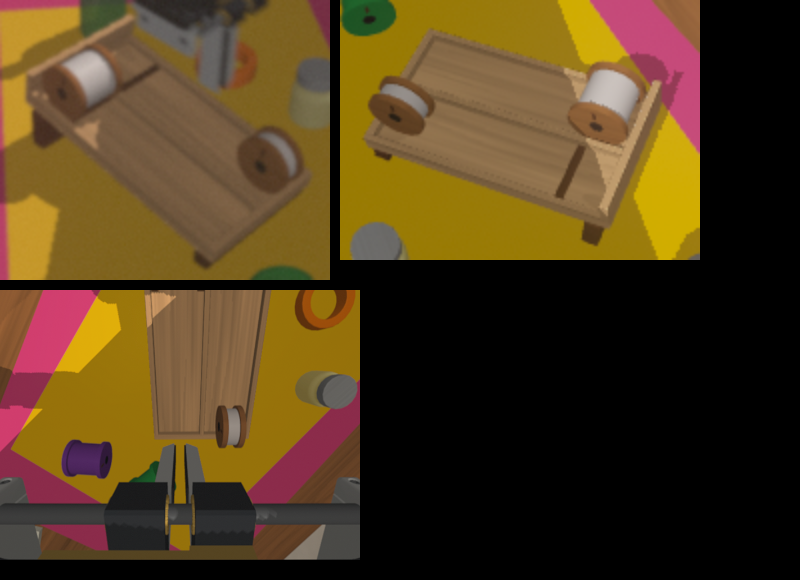

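The wide spool rests past the ridge, against neither finger: side about (85,80), scene crop about (605,102). It has stayed there for more than a second since I backed off. The narrow spool is still at the foot, and the tape and jar in view have not moved.

```bash
python3 - <<'E'
from h import *
z=.05+.108*np.sin(.14)+.035*np.cos(.14)
p=(plane('scene',(353.1,247.6),z)+plane('side',(285.5,226),z))/2
a=np.radians(124.85);print('gutter x',((p[:2]-[.5344,.0396])@[np.cos(a),np.sin(a)]+.035*np.sin(.14))/np.cos(.14))
print(manip.close_job())
E
```

```text
gutter x 0.10734060376318043
the job is handed in; nothing more can be done
None
```

The wide spool is parked between the ridge and the end stop, centre measured at about x = 107 mm; it stayed put after the fingers withdrew, the narrow spool is still at the foot, and the job is handed in at about 8.5 s (the tape and jar looked unmoved in the last pictures; I did not look at the bottle again, but the arm never came near it).

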